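# Set out the blue inks from light to dark

### The job

Set the inks out for a multi-block print: stand the four blue ink pots upright on the ink board's four cork pads, one centred on each pad, in order of shade, with the palest on the pad beside the red knob and the darkest at the other end. Leave the flat green tin where it lies.

Things in the scene. Friction and masses are not known exactly. Their poses are not given: they have to be found in the camera images.
- pot_pale: Closed round ink pot, 52 mm in diameter and 62 mm tall, standing upright: white body with a colour band and a ribbed screw lid (50 mm wide, top 16 mm, fixed to the pot), band and lid in very pale, almost white blue (the lightest). The four pots differ only in shade. Mass 0.08 to 0.17 kg. Origin: centre of its underside; z up along its axis; its yaw is meaningless.
- pot_light: Closed round ink pot, 52 mm in diameter and 62 mm tall, standing upright: white body with a colour band and a ribbed screw lid (50 mm wide, top 16 mm, fixed to the pot), band and lid in light sky blue (second lightest). The four pots differ only in shade. Mass 0.08 to 0.17 kg. Origin: centre of its underside; z up along its axis; its yaw is meaningless.
- pot_mid: Closed round ink pot, 52 mm in diameter and 62 mm tall, standing upright: white body with a colour band and a ribbed screw lid (50 mm wide, top 16 mm, fixed to the pot), band and lid in strong mid blue (second darkest). The four pots differ only in shade. Mass 0.08 to 0.17 kg. Origin: centre of its underside; z up along its axis; its yaw is meaningless.
- pot_dark: Closed round ink pot, 52 mm in diameter and 62 mm tall, standing upright: white body with a colour band and a ribbed screw lid (50 mm wide, top 16 mm, fixed to the pot), band and lid in almost black navy blue (the darkest). The four pots differ only in shade. Mass 0.08 to 0.17 kg. Origin: centre of its underside; z up along its axis; its yaw is meaningless.
- pad_left: The leftmost (+y end, seen from the robot) of four equal fixed cork discs in a straight row, 90 mm from centre to centre, on a fixed dark board (410 x 90 x 10 mm, turned up to 0.2 rad). 64 mm in diameter, 3 mm thick; origin: centre of its underside, 10 mm above the desk, so its top is 13 mm above the desk. Its y axis runs along the row to the left end.
- pad_midleft: The second from the left of four equal fixed cork discs in a straight row, 90 mm from centre to centre, on a fixed dark board (410 x 90 x 10 mm, turned up to 0.2 rad). 64 mm in diameter, 3 mm thick; origin: centre of its underside, 10 mm above the desk, so its top is 13 mm above the desk. Its y axis runs along the row to the left end.
- pad_midright: The second from the right of four equal fixed cork discs in a straight row, 90 mm from centre to centre, on a fixed dark board (410 x 90 x 10 mm, turned up to 0.2 rad). 64 mm in diameter, 3 mm thick; origin: centre of its underside, 10 mm above the desk, so its top is 13 mm above the desk. Its y axis runs along the row to the left end.
- pad_right: The rightmost (-y end) of four equal fixed cork discs in a straight row, 90 mm from centre to centre, on a fixed dark board (410 x 90 x 10 mm, turned up to 0.2 rad). 64 mm in diameter, 3 mm thick; origin: centre of its underside, 10 mm above the desk, so its top is 13 mm above the desk. Its y axis runs along the row to the left end.
- red_knob: Small fixed red knob, 24 mm in diameter, 15 mm high, on the board's top at one end of the row of pads, 52 mm beyond the centre of the end pad; it marks the start of the row, at the left or the right end (a like knob of plain light wood is at the other). Origin: centre of its underside.
- blade_tin: Bystander, loose, to be left where it lies on the desk among the pots: flat green tin, 67 x 99 x 21 mm. Origin: centre of its underside.
Things that resemble listed ones, but are neither listed nor needed, are in the scene too. What is shaped like the pot_light but orange is not meant.

How it is judged:
At the end, for the whole second after the job is handed in: From the red knob on, the palest, light, mid and dark pot each stand within 12 mm of the centre of its own pad, underside on the pad (9 to 17 mm above the desk), upright within 0.1 rad, at rest and released, and the green tin has not been moved more than 25 mm (((horizontal distance between red_knob and pad_left below 0.09 m and horizontal distance between pot_pale and pad_left below 0.012 m and horizontal distance between pot_light and pad_midleft below 0.012 m and horizontal distance between pot_mid and pad_midright below 0.012 m and horizontal distance between pot_dark and pad_right below 0.012 m) or (horizontal distance between red_knob and pad_right below 0.09 m and horizontal distance between pot_pale and pad_right below 0.012 m and horizontal distance between pot_light and pad_midright below 0.012 m and horizontal distance between pot_mid and pad_midleft below 0.012 m and horizontal distance between pot_dark and pad_left below 0.012 m)) and height (world z) of pot_pale between 0.009 and 0.017 m and angle between each of pot_pale, pot_light, pot_mid, pot_dark's own z axis and vertical below 0.1 rad and linear speed of each of pot_pale, pot_light, pot_mid, pot_dark below 0.02 m/s and contact force between each of pot_pale, pot_light, pot_mid, pot_dark and the fingers below 0.1 N and height (world z) of pot_light between 0.009 and 0.017 m and height (world z) of pot_mid between 0.009 and 0.017 m and height (world z) of pot_dark between 0.009 and 0.017 m); the robot touches nothing.
It fails at once if the green tin is pushed more than 25 mm from its place (distance of blade_tin from where it was at the start of the episode above 0.025 m).
It also fails if it takes over 93 s, if anything falls off the work surface, if the arm or the gripper's body presses on something with over 40 N, if the wrist force passes 120 N, or if a joint passes its speed limit or range.

### The arm

A 6-joint arm with a two-finger parallel gripper is mounted at the origin on a cart in front of the work surface, level with it; the furniture and walls round the work are solid. World frame = base frame: x ahead of the robot, y to its left, z up, the work surface at z = 0. Lengths are in m, angles in rad, forces in N, time in s.
With the tool pointing down it reaches from about 0.325 to 0.875 m from the base axis. Payload 4.4 kg.
Tool frame: the origin (TCP) lies at the very end of the fingers, on their centre line; the grasp point (between the pads) lies 19 mm behind it; z points along the fingers, y is the line along which they close (so a half turn about z gives the same grasp; the last joint's range is limited). The gripper opens to 85 mm and grips with 20 to 120 N. Pads are 22 mm wide; open, the fingers measure 114 mm over their backs; the gripper's body (76 mm by 85 mm) begins 54 mm behind the grasp point. The pads swing forward as they close: fully open they stand 13 mm farther back than shut.
Start: joints at [1.018, 0.207, 1.542, -0, 1.393, -0.15], TCP at [0.225, 0.529, 0.231] pointing down, gripper open.
Joint ranges: [-2.73, 2.73], [-0.86, 2.22], [0.23, 2.46], [-1.11, 4.25], [0.08, 2.63], [-2.82, 2.82]. Speed limits (rad/s): [2.79, 2.79, 3.14, 3.14, 3.14, 3.14].

### API

Orientations are given as a unit quaternion [w, x, y, z].
In Python, from rig import read_state, snapshot, finish_job, find_in, landmark_of gives the robot as it stands.
- The arm moves only by the shell command python3 -m crank 'ROWS' [FORCE]. ROWS is JSON, a list of rows, each an object of numbers: "x", "y", "z": the shift along the tool's x, y, z each as a share of 0.15 m, from -1 to 1; "ax", "ay", "az": the turn, a rotation vector about the tool's x, y, z each as a share of 2 rad, from -1 to 1; "jaw": the closure, from -1 (fully open) to 1 (shut). A call has 1 to 12 rows; each row is the pose to reach, as a shift and turn from the pose commanded when the call began, along the tool's axes at that moment; what a row does not reach only later rows make up. A row lasts 1/12 s, in which the tool goes at most 41.7 mm and 7.16 degrees, less where a joint would pass 70% of its speed; a pose out of reach is approached as far as the arm can. A call with a number of a shift or a turn outside -1 to 1 is refused whole. A call with a gripper value outside its range is refused whole. The fingers move at their own pace and stop on an object; FORCE is the grip in N (left out, the last holds). Time passes only in rows, so rows that repeat a pose let the fingers close. It gives the time, the measured TCP pose, the force, the opening and the grip force at its end, in the units of the state.
- read_state(): the state, without advancing time (a new reading comes with each control period).
- snapshot(name): name is "scene" or "side" or "wrist"; returns a dict with "pixels" (420x560x3 uint8, red, green, blue), "range_z" (420x560 float32, m along the optical axis (not along the pixel's ray), 0 where there is no reading), "mtx" (3x3 intrinsics, pixels), "extrinsics" (4x4, takes a point from world to camera coordinates); the wrist camera has in their place "T_tool_cam" (4x4, takes a point from camera to tool coordinates, whose origin is the TCP and whose axes are the flange's). Camera axes: x right, y up, looking along -z (the intrinsics and any distortion apply to the point x, -y, -z); pixel columns grow to the right and rows downward; lengths in m; the calibration is good to about 2 mm. A picture is of the moment at which its call begins: read the wrist's pose just before it.
- finish_job(): hands the job in; it is judged then, once.
Trained networks look in the newest picture that a camera, given by its name, has taken for a name from the list of things; names that differ only in an ending like _2 or _b are one class to them, and where a whole thing is asked for, a point or a joint stands for the part that bears it (a point fixed in the world has none). Each returns a list of dicts, best first, with "p" (0 to 1); they miss things now and then, are a little off and sometimes report something else, mostly with a low value. They report only what shows in the picture. A call takes as long as a camera call. They do not tell look-alikes from the thing itself.
- find_in(camera, thing): "position" ([x, y, z] in m, in world coordinates, good to about 4 mm: the middle of the surface that is visible of it).
- landmark_of(camera, thing): "position" ([x, y, z] in m, in world coordinates, good to about 4 mm: a listed point, or the origin of a listed thing).
The state is a dict: "clock": time; "qpos": joint angles; "dq": joint speeds; "tau": joint torques, N m; "position": TCP position; "tool_rot": TCP orientation; "ft_force": force on the tool from outside, world axes, zero at the start; "wrist_torque": the same for the moment, N m; "finger_gap": opening from 0.0 (shut) to 1.0 (fully open); "gripper_force": force on a finger pad.
Only numpy, scipy, OpenCV 4.12 (cv2) and the standard library are available. Lean on these libraries where they do the work, as an engineer would, in place of code of your own. Each camera call takes 0.05 s, during which the arm holds its last target. There are 200 camera calls.

## Working session

There is one attempt and no reset: what is moved stays moved. The work goes in short steps, Python scripts to look and compute and a shell command to move; the robot and the scene stay as the last step left them, time stands still between calls to the robot, and variables do not carry over. Pictures are saved under pics/ and viewed, at most 14 in all, crops included, and the job is handed in when it is done.

```bash
ls; mkdir -p pics; cat > h.py <<'E'
import numpy as np, cv2
from rig import *
def save(s,n): cv2.imwrite('pics/'+n,cv2.cvtColor(s['pixels'],cv2.COLOR_RGB2BGR))
E
python3 - <<'E'
from h import *
s=snapshot('scene');save(s,'scene.png')
t=snapshot('side');save(t,'side.png')
st=read_state();print(st['clock'],st['position'],st['tool_rot'],st['finger_gap'])
print(s['mtx'],s['extrinsics'])
for n in ['pot_pale','pot_light','pot_mid','pot_dark','pad_left','pad_midleft','pad_midright','pad_right','red_knob','blade_tin']:
    for f in (find_in,landmark_of):
        print(n,f.__name__,[(round(d['p'],2),np.round(d['position'],3).tolist()) for d in f('scene',n)][:5])
print(read_state()['clock'])
E
```

```text
pics
0.1 [0.22503102 0.52837317 0.2302143 ] [-3.71415936e-04  2.00031140e-01  9.79788964e-01 -9.95097812e-04] 1.003749006131254
[[493.34004705   0.         283.82736497]
 [  0.         493.34004705 211.89748765]
 [  0.           0.           1.        ]] [[ 6.72412163e-01 -7.40176384e-01  8.96760308e-04 -3.14856842e-01]
 [ 4.21704369e-01  3.84091845e-01  8.21364036e-01 -2.68656308e-01]
 [-6.08298700e-01 -5.51917000e-01  5.70403643e-01 -9.02869823e-01]
 [ 0.00000000e+00  0.00000000e+00  0.00000000e+00  1.00000000e+00]]
pot_pale call [(0.63, [0.416, -0.056, 0.043])]
pot_pale call [(0.55, [0.427, -0.047, -0.006])]
pot_light call [(0.93, [0.375, 0.379, 0.042]), (0.75, [0.46, 0.284, 0.045]), (0.68, [0.48, 0.375, 0.045])]
pot_light call [(0.96, [0.492, 0.389, -0.0]), (0.79, [0.468, 0.298, -0.002]), (0.76, [0.384, 0.394, -0.001])]
pot_mid call [(0.88, [0.39, 0.188, 0.047])]
pot_mid call [(0.82, [0.401, 0.2, 0.002])]
pot_dark call [(0.74, [0.448, -0.322, 0.049]), (0.69, [0.416, -0.054, 0.044])]
pot_dark call [(0.91, [0.463, -0.315, -0.003])]
pad_left call [(0.7, [0.606, 0.112, 0.012])]
pad_left call [(0.52, [0.606, 0.119, 0.008])]
pad_midleft call [(0.64, [0.597, 0.027, 0.015])]
pad_midleft call [(0.55, [0.6, 0.026, 0.01])]
pad_midright call [(0.81, [0.59, -0.07, 0.012]), (0.71, [0.596, 0.023, 0.016]), (0.59, [0.412, -0.057, 0.043]), (0.44, [0.58, -0.16, 0.013])]
pad_midright call [(0.85, [0.595, -0.068, 0.008])]
pad_right call [(0.84, [0.584, -0.158, 0.013])]
pad_right call [(0.82, [0.585, -0.156, 0.009])]
red_knob call [(0.6, [0.613, 0.16, 0.024])]
red_knob call [(0.38, [0.617, 0.159, 0.01])]
blade_tin call [(0.86, [0.407, -0.206, 0.024])]
blade_tin call [(0.73, [0.417, -0.201, 0.001])]
1.1
```

View pics/scene.png

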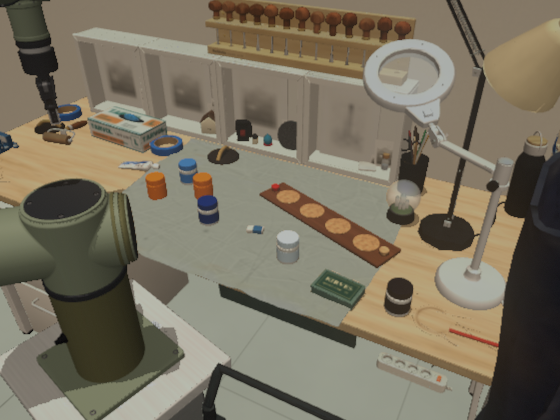

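View pics/side.png

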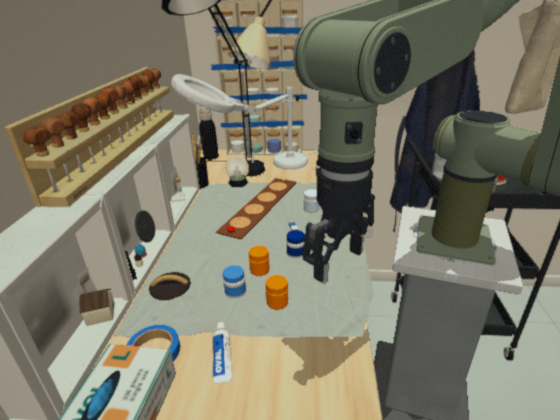

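```bash
python3 - <<'E'
from h import *
im=cv2.imread('pics/scene.png')
a=im[140:320,130:430]; cv2.imwrite('pics/crop1.png',cv2.resize(a,(800,480),interpolation=cv2.INTER_CUBIC))
for n,(u,v) in dict(pale=(288,240),blue=(188,165),navy=(208,203),black=(399,287)).items():
    print(n,np.median(im[v-2:v+3,u-4:u+5].reshape(-1,3),0)[::-1])
E
```

```text
pale [182. 185. 183.]
blue [ 68. 114. 156.]
navy [ 39.  51. 100.]
black [49. 41. 35.]
```

View pics/crop1.png

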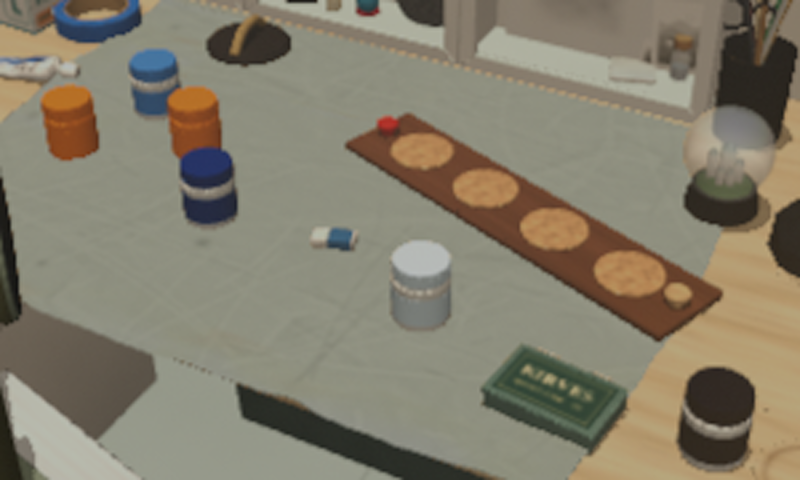

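```bash
python3 - <<'E'
from h import *
w=snapshot('wrist');save(w,'w0.png');print(w['T_tool_cam'],w['mtx'])
im=cv2.imread('pics/scene.png');t=cv2.imread('pics/side.png')
a=cv2.resize(im[265:325,370:430],(400,400),interpolation=cv2.INTER_CUBIC)
b=cv2.resize(t[180:320,190:390],(0,0),fx=2,fy=2,interpolation=cv2.INTER_CUBIC)
b=np.vstack([b,np.zeros((120,400,3),np.uint8)])
c=cv2.resize(cv2.imread('pics/w0.png'),(400,300))
o=np.zeros((600,800,3),np.uint8);o[:400,:400]=a;o[:280,400:]=b[:280];o[300:,400:]=c
cv2.imwrite('pics/mix.png',o)
E
```

```text
[[ 1.32176658e-04  9.64607989e-01  2.63688092e-01  6.64364520e-02]
 [ 9.99999925e-01 -2.23817854e-04  3.17495724e-04  9.46914238e-04]
 [ 3.65277015e-04  2.63688030e-01 -9.64607946e-01 -1.42787213e-01]
 [ 0.00000000e+00  0.00000000e+00  0.00000000e+00  1.00000000e+00]] [[323.57813135   0.         274.43544776]
 [  0.         323.57813135 212.81198464]
 [  0.           0.           1.        ]]
```

View pics/mix.png

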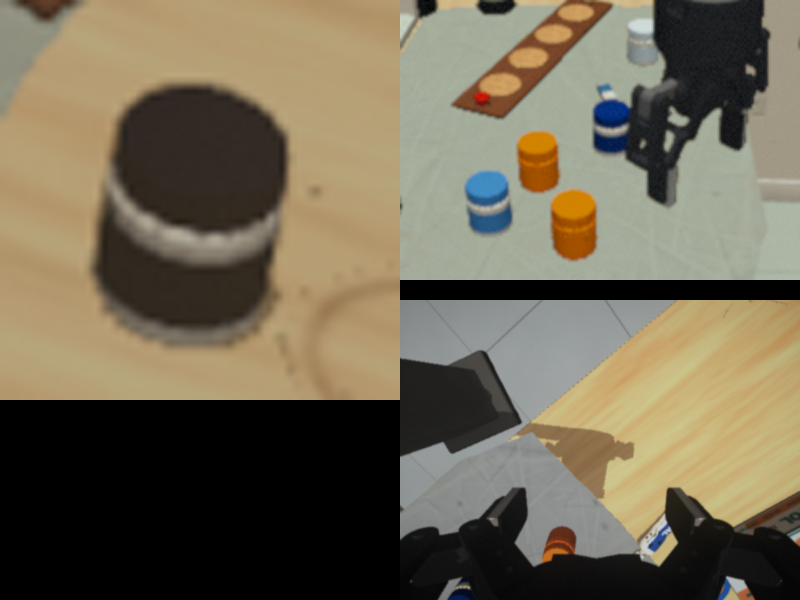

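```bash
cat >> h.py <<'E'
def cloud(s):
    z=s['range_z'];K=s['mtx'];v,u=np.indices(z.shape)
    p=np.stack([(u-K[0,2])/K[0,0]*z,-(v-K[1,2])/K[1,1]*z,-z],-1)
    if 'extrinsics' in s: T=np.linalg.inv(s['extrinsics'])
    else:
        from scipy.spatial.transform import Rotation as R
        st=s['st'];T=np.eye(4);q=st['tool_rot'];T[:3,:3]=R.from_quat([q[1],q[2],q[3],q[0]]).as_matrix();T[:3,3]=st['position'];T=T@s['T_tool_cam']
    w=p@T[:3,:3].T+T[:3,3]; w[z<=0]=np.nan; return w
def wrist(n=None):
    st=read_state();s=snapshot('wrist');s['st']=st
    if n: save(s,n)
    return s
def lids(s,lo=.052,hi=.072,rad=.03,xr=(.33,.8),yr=(-.42,.46)):
    """connected blobs at lid-top height: (pixel, world centre via circle fit, median colour)"""
    w=cloud(s);m=(w[...,2]>lo)&(w[...,2]<hi)&(w[...,0]>xr[0])&(w[...,0]<xr[1])&(w[...,1]>yr[0])&(w[...,1]<yr[1])
    n,l,st,c=cv2.connectedComponentsWithStats(m.astype(np.uint8))
    for i in range(1,n):
        if st[i,4]<60: continue
        k=l==i;P=w[k]
        (cx,cy),r=cv2.minEnclosingCircle(P[:,:2].astype(np.float32))
        print('px',c[i].round(),'n',st[i,4],'mean',P.mean(0).round(3),'circ',round(cx,4),round(cy,4),'r',round(r,4),'rgb',np.median(s['pixels'][k],0))
E
python3 - <<'E'
from h import *
for n in ('scene','side'):
    s=snapshot(n);print(n);lids(s)
    w=cloud(s)
    k=(w[...,2]>.09)&(w[...,0]>.3)&(w[...,0]<.8)&(abs(w[...,1])<.45)
    P=w[k];H,_,_=np.histogram2d(P[:,0],P[:,1],bins=[np.arange(.3,.81,.1),np.arange(-.45,.46,.1)])
    print(H.astype(int))
    if n=='scene':
        for (u,v) in [(408,75),(425,110),(450,140),(485,230),(470,280),(455,230),(404,200)]: print(u,v,w[v,u].round(3))
E
```

```text
scene
px [251. 126.] n 119 mean [0.778 0.424 0.063] circ 0.765 0.4166 r 0.0406 rgb [89. 82. 70.]
px [302. 146.] n 80 mean [0.782 0.212 0.062] circ 0.7835 0.2138 r 0.0192 rgb [132.5 121.5 106. ]
px [187. 163.] n 189 mean [0.487 0.383 0.062] circ 0.4893 0.3876 r 0.0268 rgb [ 70. 116. 151.]
px [154. 178.] n 217 mean [0.381 0.386 0.062] circ 0.3851 0.392 r 0.0296 rgb [178. 111.  37.]
px [202. 178.] n 211 mean [0.464 0.291 0.062] circ 0.4673 0.2942 r 0.028 rgb [176. 111.  40.]
px [207. 202.] n 251 mean [0.399 0.194 0.062] circ 0.4005 0.1984 r 0.0268 rgb [39. 51. 99.]
px [402. 204.] n 210 mean [ 0.713 -0.168  0.063] circ 0.7364 -0.1562 r 0.0419 rgb [134.  124.5 107. ]
px [287. 238.] n 325 mean [ 0.424 -0.05   0.062] circ 0.427 -0.0471 r 0.0272 rgb [182. 185. 182.]
px [473. 268.] n 118 mean [ 0.612 -0.4    0.059] circ 0.6159 -0.3989 r 0.0152 rgb [145.5 141.  128. ]
px [400. 287.] n 456 mean [ 0.455 -0.319  0.062] circ 0.4598 -0.317 r 0.027 rgb [50. 42. 36.]
[[   0    0    0    0    0    0    0    0    0]
 [   0    0    0    0    0    0    0    0    0]
 [ 117    0    0    0    0    0    0   
[... 537 characters left out ...]
.] n 69 mean [0.785 0.224 0.062] circ 0.7882 0.2163 r 0.0216 rgb [154. 148. 134.]
px [295. 236.] n 199 mean [0.402 0.206 0.06 ] circ 0.4031 0.2016 r 0.0259 rgb [  7.  47. 125.]
px [258. 252.] n 239 mean [0.467 0.303 0.06 ] circ 0.4689 0.2984 r 0.026 rgb [208. 130.   0.]
px [233. 273.] n 296 mean [0.491 0.395 0.06 ] circ 0.4925 0.3913 r 0.0261 rgb [ 64. 139. 192.]
px [276. 283.] n 333 mean [0.384 0.398 0.06 ] circ 0.385 0.3935 r 0.0263 rgb [208. 130.   0.]
[[   0    0    0    0    0    0    0    0    0]
 [   0    0    0    0    0    0    0    0    0]
 [  23    0    0    0    0    0    0    0    0]
 [ 399  256   58    0   36    0    0    0    0]
 [ 831 1016  566  461 1021  161  862  629 1987]]
```

```bash
python3 -m crank '[{"az":0.06},{"az":0.12},{"az":0.18},{"az":0.24},{"az":0.30},{"az":0.36},{"az":0.42},{"az":0.48},{"az":0.54},{"az":0.6},{"az":0.62},{"az":0.62}]'
```

```text
$[0]: bad value
```

```bash
python3 -m crank '[{"x":0,"y":0,"z":0,"ax":0,"ay":0,"az":0.12,"jaw":-1},{"x":0,"y":0,"z":0,"ax":0,"ay":0,"az":0.3,"jaw":-1},{"x":0,"y":0,"z":0,"ax":0,"ay":0,"az":0.62,"jaw":-1},{"x":0,"y":0,"z":0,"ax":0,"ay":0,"az":0.62,"jaw":-1},{"x":0,"y":0,"z":0,"ax":0,"ay":0,"az":0.62,"jaw":-1},{"x":0,"y":0,"z":0,"ax":0,"ay":0,"az":0.62,"jaw":-1},{"x":0,"y":0,"z":0,"ax":0,"ay":0,"az":0.62,"jaw":-1},{"x":0,"y":0,"z":0,"ax":0,"ay":0,"az":0.62,"jaw":-1},{"x":0,"y":0,"z":0,"ax":0,"ay":0,"az":0.62,"jaw":-1},{"x":0,"y":0,"z":0,"ax":0,"ay":0,"az":0.62,"jaw":-1},{"x":0,"y":0,"z":0,"ax":0,"ay":0,"az":0.62,"jaw":-1}]'
```

```text
clock: 2.17
position: [0.2254, 0.529, 0.2313]
tool_rot: [-0.0, 0.733, 0.681, -0.0]
ft_force: [-0.8, 0.1, -0.2]
finger_gap: 0.999
gripper_force: 0.0
```

```bash
python3 -m crank '[{"x":-0.5,"y":0.5,"z":0,"ax":0,"ay":0,"az":0,"jaw":-1},{"x":-1,"y":1,"z":-0.3,"ax":0,"ay":0,"az":0,"jaw":-1},{"x":-1,"y":1,"z":-0.3,"ax":0,"ay":0,"az":0,"jaw":-1},{"x":-1,"y":1,"z":-0.3,"ax":0,"ay":0,"az":0,"jaw":-1},{"x":-1,"y":1,"z":-0.3,"ax":0,"ay":0,"az":0,"jaw":-1},{"x":-1,"y":1,"z":-0.3,"ax":0,"ay":0,"az":0,"jaw":-1},{"x":-1,"y":1,"z":-0.3,"ax":0,"ay":0,"az":0,"jaw":-1},{"x":-1,"y":1,"z":-0.3,"ax":0,"ay":0,"az":0,"jaw":-1}]'; python3 - <<'E'
from h import *
w=wrist();lids(w)
s=snapshot('side');print('side');lids(s)
s2=snapshot('scene')
print(read_state()['position'])
o=np.zeros((600,800,3),np.uint8)
o[:300,:400]=cv2.resize(w['pixels'],(400,300));o[:300,400:]=cv2.resize(s['pixels'],(400,300));o[300:,:400]=cv2.resize(s2['pixels'],(400,300))
cv2.imwrite('pics/mix2.png',o[...,::-1])
E
```

```text
clock: 2.83
position: [0.3642, 0.3686, 0.2763]
tool_rot: [-0.0, 0.732, 0.681, 0.0]
ft_force: [-0.4, 0.2, -1.0]
finger_gap: 0.999
gripper_force: 0.0
px [389. 158.] n 1724 mean [0.492 0.392 0.062] circ 0.4935 0.3904 r 0.0259 rgb [ 74. 140. 210.]
px [292. 163.] n 1618 mean [0.386 0.394 0.062] circ 0.3859 0.3932 r 0.0257 rgb [216. 140.  52.]
px [367. 238.] n 1441 mean [0.468 0.3   0.062] circ 0.469 0.298 r 0.0257 rgb [204. 124.  43.]
px [315. 314.] n 1224 mean [0.404 0.204 0.061] circ 0.4042 0.2011 r 0.0261 rgb [ 29.  46. 113.]
side
px [236. 172.] n 114 mean [ 0.729 -0.122  0.063] circ 0.7386 -0.1412 r 0.0403 rgb [165. 153. 128.]
px [311. 194.] n 114 mean [ 0.427 -0.039  0.06 ] circ 0.4283 -0.043 r 0.0256 rgb [183.  195.  194.5]
px [167. 217.] n 71 mean [0.786 0.224 0.062] circ 0.7872 0.2154 r 0.0222 rgb [143. 141. 125.]
px [295. 236.] n 205 mean [0.402 0.205 0.06 ] circ 0.4025 0.2013 r 0.0264 rgb [  6.  43. 117.]
px [258. 252.] n 239 mean [0.467 0.303 0.06 ] circ 0.4683 0.2991 r 0.0261 rgb [158.  90.   0.]
px [233. 273.] n 300 mean [0.49  0.395 0.06 ] circ 0.4913 0.39 r 0.0269 rgb [ 59. 130. 183.]
px [276. 284.] n 336 mean [0.384 0.398 0.06 ] circ 0.3855 0.3941 r 0.0261 rgb [177. 106.   0.]
[0.36280231 0.36948019 0.27543907]
```

View pics/mix2.png

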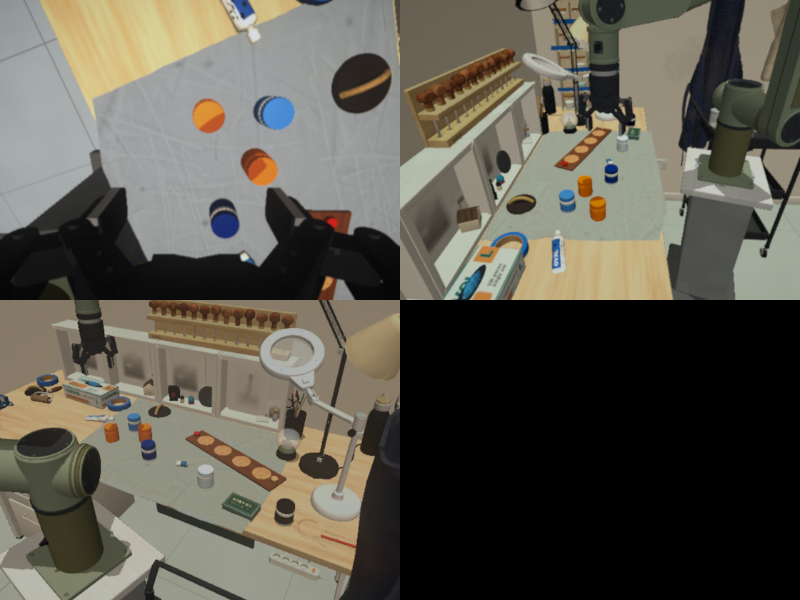

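```bash

python3 -m crank '[{"x":-0.27,"y":0.05,"z":0,"ax":0,"ay":0,"az":0,"jaw":-1},{"x":-0.54,"y":0.1,"z":0,"ax":0,"ay":0,"az":0,"jaw":-1},{"x":-0.81,"y":0.15,"z":0,"ax":0,"ay":0,"az":0,"jaw":-1},{"x":-1,"y":0.2,"z":0,"ax":0,"ay":0,"az":0,"jaw":-1}]' | tail -0
python3 -m crank '[{"x":-0.27,"y":0.05,"z":0,"ax":0,"ay":0,"az":0,"jaw":-1},{"x":-0.54,"y":0.1,"z":0,"ax":0,"ay":0,"az":0,"jaw":-1},{"x":-0.81,"y":0.15,"z":0,"ax":0,"ay":0,"az":0,"jaw":-1},{"x":-1,"y":0.2,"z":0,"ax":0,"ay":0,"az":0,"jaw":-1}]' | tail -0
python3 -m crank '[{"x":-0.27,"y":0.05,"z":0,"ax":0,"ay":0,"az":0,"jaw":-1},{"x":-0.54,"y":0.1,"z":0,"ax":0,"ay":0,"az":0,"jaw":-1},{"x":-0.81,"y":0.15,"z":0,"ax":0,"ay":0,"az":0,"jaw":-1},{"x":-1,"y":0.2,"z":0,"ax":0,"ay":0,"az":0,"jaw":-1},{"x":-1,"y":0.2,"z":0,"ax":0,"ay":0,"az":0,"jaw":-1},{"x":-1,"y":0.2,"z":0,"ax":0,"ay":0,"az":0,"jaw":-1}]'; python3 - <<'E'
from h import *
w=wrist('w2.png');lids(w,yr=(-.7,.46))
im=w['pixels']
for n in ['pot_dark','pot_light','blade_tin']:
    print(n,[(round(d['p'],2),np.round(d['position'],3).tolist()) for d in landmark_of('wrist',n)][:4])
E
```

```text
clock: 4.15
position: [0.4217, -0.0867, 0.2756]
tool_rot: [-0.001, 0.732, 0.681, -0.0]
ft_force: [-0.7, 0.0, 0.4]
finger_gap: 0.998
gripper_force: 0.0
px [279. 149.] n 1676 mean [ 0.43  -0.046  0.062] circ 0.4296 -0.0461 r 0.0256 rgb [236. 239. 246.]
px [531. 215.] n 833 mean [ 0.71  -0.14   0.064] circ 0.7301 -0.1488 r 0.0403 rgb [ 97. 105.  75.]
px [543. 314.] n 380 mean [ 0.745 -0.272  0.061] circ 0.7484 -0.2718 r 0.02 rgb [65. 60. 55.]
px [317. 347.] n 567 mean [ 0.462 -0.3    0.06 ] circ 0.4618 -0.3142 r 0.0256 rgb [40. 35. 32.]
pot_dark [(0.64, [0.459, -0.313, 0.005])]
pot_light []
blade_tin [(0.94, [0.414, -0.2, -0.002]), (0.31, [0.594, -0.064, 0.01])]Exception ignored on flushing sys.stdout:
BrokenPipeError: [Errno 32] Broken pipe
Exception ignored on flushing sys.stdout:
BrokenPipeError: [Errno 32] Broken pipe
```

View pics/w2.png

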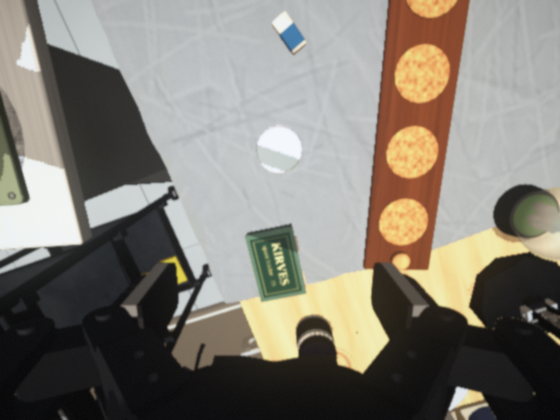

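```bash

python3 -m crank '[{"x":-0.27,"y":-0.03,"z":-0.2,"ax":0,"ay":0,"az":0,"jaw":-1},{"x":-0.54,"y":-0.06,"z":-0.3,"ax":0,"ay":0,"az":0,"jaw":-1},{"x":-0.81,"y":-0.1,"z":-0.3,"ax":0,"ay":0,"az":0,"jaw":-1},{"x":-1,"y":-0.1,"z":-0.3,"ax":0,"ay":0,"az":0,"jaw":-1}]' >/dev/null
python3 -m crank '[{"x":-0.27,"y":0,"z":0,"ax":0,"ay":0,"az":0,"jaw":-1},{"x":-0.5,"y":0,"z":0,"ax":0,"ay":0,"az":0,"jaw":-1},{"x":-0.5,"y":0,"z":0,"ax":0,"ay":0,"az":0,"jaw":-1},{"x":-0.5,"y":0,"z":0,"ax":0,"ay":0,"az":0,"jaw":-1}]'; python3 - <<'E'
from h import *
w=wrist('w3.png');lids(w,yr=(-.8,.46))
s=snapshot('side');save(s,'side3.png')
S=cv2.imread('pics/scene.png')[...,::-1]
def whites(im,box,n):
    u0,v0,u1,v1=box;P=im[v0:v1,u0:u1].reshape(-1,3).astype(int)
    b=P[np.argsort(P.sum(1))];print(n,'bright',b[-6:].mean(0).round(),'dark',b[:len(b)//8].mean(0).round(), 'maxB-R',(P[:,2]-P[:,0]).max())
whites(S,(387,280,413,312),'black');whites(S,(197,196,220,222),'navy');whites(S,(178,158,200,182),'blue')
a=w['pixels'];b=s['pixels']
o=np.zeros((600,800,3),np.uint8);o[:300,:400]=cv2.resize(a,(400,300));o[:300,400:]=cv2.resize(b,(400,300))
cv2.imwrite('pics/mix3.png',o[:300,:,::-1])
E
```

```text
clock: 5.02
position: [0.3907, -0.3101, 0.3208]
tool_rot: [-0.001, 0.732, 0.681, 0.0]
ft_force: [-0.2, 0.1, -0.1]
finger_gap: 1.0
gripper_force: 0.0
px [548.  28.] n 718 mean [ 0.706 -0.162  0.063] circ 0.7188 -0.1609 r 0.0314 rgb [79. 90. 60.]
px [554. 133.] n 126 mean [ 0.735 -0.278  0.057] circ 0.7354 -0.2783 r 0.008 rgb [129.  129.5 129. ]
px [331. 180.] n 1258 mean [ 0.461 -0.314  0.062] circ 0.4616 -0.3155 r 0.0258 rgb [58. 47. 39.]
px [449. 231.] n 223 mean [ 0.615 -0.394  0.058] circ 0.619 -0.3969 r 0.0144 rgb [215. 217. 203.]
px [554. 272.] n 231 mean [ 0.76  -0.463  0.061] circ 0.7632 -0.4645 r 0.0163 rgb [104.  87.  64.]
px [503. 289.] n 382 mean [ 0.695 -0.485  0.059] circ 0.6992 -0.4855 r 0.0234 rgb [105.5  93.   75. ]
black bright [170. 163. 146.] dark [48. 40. 31.] maxB-R -12
navy bright [153. 146. 132.] dark [37. 41. 58.] maxB-R 63
blue bright [153. 146. 131.] dark [51. 71. 94.] maxB-R 91
```

View pics/mix3.png

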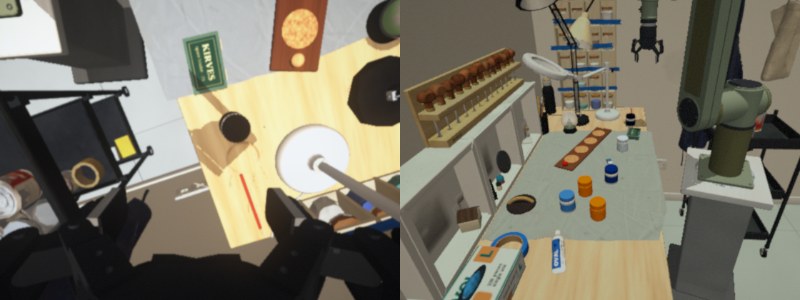

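```bash
python3 - <<'E'
from h import *
a=cv2.imread('pics/w3.png')[220:420,400:560];b=cv2.imread('pics/side3.png')[110:190,190:350]
o=np.vstack([cv2.resize(b,(640,320),interpolation=cv2.INTER_CUBIC)]);a=cv2.resize(a,(224,280),interpolation=cv2.INTER_CUBIC)
c=np.zeros((600,640,3),np.uint8);c[:320]=o;c[320:,:224]=a
sc=cv2.imread('pics/scene.png')[100:300,460:560];c[320:,240:380]=cv2.resize(sc,(140,280))
cv2.imwrite('pics/rack.png',c)
s=snapshot('side');w=cloud(s)
for p in [(238,146),(256,148),(275,146),(235,152),(290,148)]: print(p,w[p[1],p[0]].round(3))
E
```

```text
(238, 146) [ 0.87  -0.43   0.039]
(256, 148) [ 0.791 -0.446  0.032]
(275, 146) [ 0.709 -0.465  0.043]
(235, 152) [ 0.886 -0.427  0.011]
(290, 148) [ 0.615 -0.39   0.07 ]
```

View pics/rack.png

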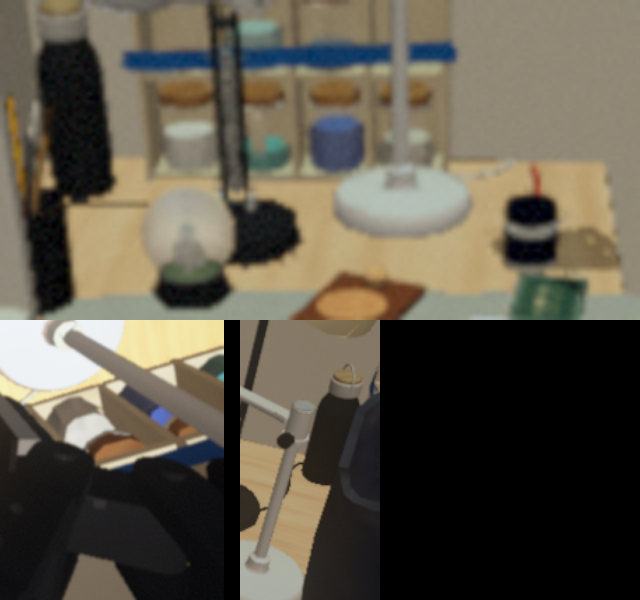

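```bash
python3 - <<'E'
from h import *
S=cv2.imread('pics/side3.png')[...,::-1].astype(int)
print(S[159:176,322])
N=cv2.imread('pics/side3.png')[...,::-1].astype(int); print('navy',N[230:252:3,295].tolist())
B=cv2.imread('pics/mix.png')  # black vs lamp/bottle neutral blacks in side view
print('bottle', S[140,208], 'baren',S[288,165],'lampbase',S[168,258])
W=cv2.imread('pics/w3.png')[...,::-1].astype(int); print(W[172:190:3,331].tolist(), 'baren/lampbase wrist',W[120,525].tolist())
E
```

```text
[[ 43  35  23]
 [  6   5  20]
 [  6   6  17]
 [  3   1  18]
 [  4   1  11]
 [  1   0  12]
 [ 14  16  18]
 [ 59  58  54]
 [102 100  91]
 [124 121 110]
 [100  97  89]
 [ 44  41  43]
 [  0   0  17]
 [  0   5  14]
 [  3   3  14]
 [  0   1  19]
 [ 30  30  31]]
navy [[45, 60, 116], [0, 40, 112], [8, 39, 111], [5, 38, 102], [0, 18, 66], [156, 152, 139], [64, 71, 91], [0, 20, 67]]
bottle [19 20 19] baren [42 38 33] lampbase [26 29 31]
[[57, 47, 38], [55, 46, 37], [57, 46, 37], [57, 47, 39], [57, 46, 40], [55, 44, 36]] baren/lampbase wrist [43, 39, 34]
```

```bash
python3 - <<'E'
from h import *
from scipy.spatial.transform import Rotation as R
def pads(im,K,T,name,box):
    hsv=cv2.cvtColor(im,cv2.COLOR_BGR2HSV);m=((hsv[...,0]<22)&(hsv[...,1]>70)&(hsv[...,2]>(190 if name=='w' else 130))).astype(np.uint8)
    z=np.zeros_like(m);u0,v0,u1,v1=box;z[v0:v1,u0:u1]=m[v0:v1,u0:u1]
    z=cv2.morphologyEx(z,cv2.MORPH_CLOSE,np.ones((5,5)));z=cv2.morphologyEx(z,cv2.MORPH_OPEN,np.ones((3,3)))
    n,l,st,c=cv2.connectedComponentsWithStats(z);out=[]
    for i in range(1,n):
        if st[i,4]<150: continue
        cc=np.argwhere(l==i)[:,::-1].astype(float)
        d=np.stack([(cc[:,0]-K[0,2])/K[0,0],-(cc[:,1]-K[1,2])/K[1,1],-np.ones(len(cc))],1)@T[:3,:3].T
        P=T[:3,3]+d*((.013-T[2,3])/d[:,2])[:,None]
        (x,y),r=cv2.minEnclosingCircle(P[:,:2].astype(np.float32))
        print(name,c[i].round(),st[i,4],'mean',P[:,:2].mean(0).round(4),'circ',round(x,4),round(y,4),round(r,4))
s=snapshot('scene');save(s,'sc3.png')
pads(cv2.imread('pics/sc3.png'),s['mtx'],np.linalg.inv(s['extrinsics']),'s',(270,180,385,256))
w=snapshot('wrist')
q=[-.001,.732,.681,0];T=np.eye(4);T[:3,:3]=R.from_quat([q[1],q[2],q[3],q[0]]).as_matrix();T[:3,3]=[.4217,-.0867,.2756]
pads(cv2.imread('pics/w2.png'),w['mtx'],T@w['T_tool_cam'],'w',(368,0,465,250))
E
```

```text
s [287. 194.] 376 mean [0.6148 0.1232] circ 0.6161 0.1349 0.0568
s [312. 209.] 349 mean [0.6054 0.0253] circ 0.6073 0.0317 0.0431
s [338. 225.] 389 mean [ 0.5965 -0.0651] circ 0.5988 -0.0602 0.0417
s [368. 242.] 473 mean [ 0.5881 -0.1588] circ 0.5957 -0.1641 0.0459
w [431.   7.] 632 mean [0.6081 0.0935] circ 0.6081 0.0991 0.0267
w [422.  73.] 2521 mean [0.6015 0.0256] circ 0.6013 0.025 0.032
w [412. 152.] 2132 mean [ 0.5935 -0.064 ] circ 0.5935 -0.0647 0.0322
w [403. 221.] 1799 mean [ 0.5856 -0.1536] circ 0.5857 -0.1541 0.0323
```

```bash

python3 -m crank '[{"x":0,"y":0.27,"z":0,"ax":0,"ay":0,"az":0,"jaw":-1},{"x":0,"y":0.475,"z":0.2,"ax":0,"ay":0,"az":0,"jaw":-1},{"x":0,"y":0.475,"z":0.46,"ax":0,"ay":0,"az":0,"jaw":-1},{"x":0,"y":0.475,"z":0.73,"ax":0,"ay":0,"az":0,"jaw":-1},{"x":0,"y":0.475,"z":1,"ax":0,"ay":0,"az":0,"jaw":-1}]' >/dev/null
python3 -m crank '[{"x":0,"y":0,"z":0.27,"ax":0,"ay":0,"az":0,"jaw":-1},{"x":0,"y":0,"z":0.5,"ax":0,"ay":0,"az":0,"jaw":-1},{"x":0,"y":0,"z":0.5,"ax":0,"ay":0,"az":0,"jaw":-1},{"x":0,"y":0,"z":0.5,"ax":0,"ay":0,"az":0,"jaw":-1}]'; python3 - <<'E'
from h import *
w=wrist('w4.png');lids(w,yr=(-.8,.46))
E
```

```text
clock: 6.02
position: [0.4605, -0.313, 0.0947]
tool_rot: [-0.003, 0.732, 0.682, -0.0]
ft_force: [0.6, -0.5, 0.5]
finger_gap: 1.006
gripper_force: 0.0
px [276. 246.] n 5575 mean [ 0.462 -0.313  0.062] circ 0.4618 -0.3155 r 0.0258 rgb [34. 29. 27.]
```

View pics/w4.png

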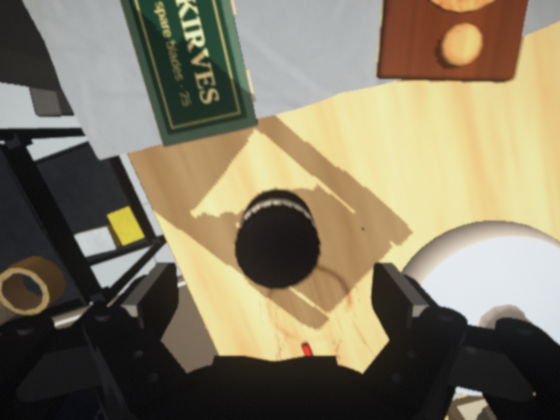

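```bash

python3 -m crank '[{"x":0,"y":0,"z":0.2,"ax":0,"ay":0,"az":0,"jaw":-1},{"x":-0.01,"y":0.01,"z":0.4,"ax":0,"ay":0,"az":0,"jaw":-1},{"x":-0.01,"y":0.01,"z":0.55,"ax":0,"ay":0,"az":0,"jaw":-1},{"x":-0.01,"y":0.01,"z":0.55,"ax":0,"ay":0,"az":0,"jaw":-1}]' 40
python3 -m crank '[{"x":0,"y":0,"z":0,"ax":0,"ay":0,"az":0,"jaw":0.2},{"x":0,"y":0,"z":0,"ax":0,"ay":0,"az":0,"jaw":1},{"x":0,"y":0,"z":0,"ax":0,"ay":0,"az":0,"jaw":1},{"x":0,"y":0,"z":0,"ax":0,"ay":0,"az":0,"jaw":1},{"x":0,"y":0,"z":0,"ax":0,"ay":0,"az":0,"jaw":1},{"x":0,"y":0,"z":0,"ax":0,"ay":0,"az":0,"jaw":1}]'
```

```text
clock: 6.4
position: [0.4625, -0.316, 0.0131]
tool_rot: [-0.001, 0.732, 0.681, -0.0]
ft_force: [-1.2, 0.6, -0.6]
finger_gap: 0.997
gripper_force: 0.0
clock: 6.9
position: [0.4651, -0.3189, 0.0175]
tool_rot: [0.003, 0.732, 0.681, 0.0]
ft_force: [-0.6, -0.3, 6.7]
finger_gap: 0.591
gripper_force: 41.8
```

```bash

python3 -m crank '[{"x":0,"y":0,"z":-0.15,"ax":0,"ay":0,"az":0,"jaw":1},{"x":0,"y":0,"z":-0.4,"ax":0,"ay":0,"az":0,"jaw":1},{"x":0.1,"y":0.06,"z":-0.6,"ax":0,"ay":0,"az":0,"jaw":1},{"x":0.3,"y":0.2,"z":-0.6,"ax":0,"ay":0,"az":0,"jaw":1},{"x":0.5,"y":0.33,"z":-0.6,"ax":0,"ay":0,"az":0,"jaw":1},{"x":0.7,"y":0.46,"z":-0.6,"ax":0,"ay":0,"az":0,"jaw":1},{"x":0.9,"y":0.59,"z":-0.6,"ax":0,"ay":0,"az":0,"jaw":1},{"x":1,"y":0.74,"z":-0.6,"ax":0,"ay":0,"az":0,"jaw":1}]'
python3 -m crank '[{"x":0.13,"y":0,"z":0,"ax":0,"ay":0,"az":0,"jaw":1},{"x":0.13,"y":0,"z":0,"ax":0,"ay":0,"az":0,"jaw":1},{"x":0.13,"y":0,"z":0,"ax":0,"ay":0,"az":0,"jaw":1},{"x":0.13,"y":0,"z":0,"ax":0,"ay":0,"az":0,"jaw":1}]'
python3 - <<'E'
from h import *
w=wrist('w5.png');print(w['st']['position']);lids(w,lo=.1,hi=.2,yr=(-.8,.46))
E
```

```text
clock: 7.57
position: [0.5854, -0.1717, 0.1054]
tool_rot: [0.0, 0.731, 0.682, 0.001]
ft_force: [-0.6, 0.4, -1.4]
finger_gap: 0.592
gripper_force: 42.4
clock: 7.9
position: [0.5859, -0.1562, 0.1047]
tool_rot: [0.001, 0.732, 0.681, 0.0]
ft_force: [0.0, -0.1, -1.1]
finger_gap: 0.594
gripper_force: 42.4
[ 0.58593715 -0.15621946  0.1046547 ]
px [277. 342.] n 63837 mean [ 0.588 -0.146  0.168] circ 0.5878 -0.144 r 0.0642 rgb [24. 22. 22.]
px [555. 245.] n 377 mean [ 0.722 -0.155  0.101] circ 0.7245 -0.1559 r 0.0141 rgb [246. 241. 231.]
px [142. 412.] n 341 mean [ 0.561 -0.143  0.195] circ 0.56 -0.1427 r 0.0037 rgb [40. 34. 25.]
```

View pics/w5.png

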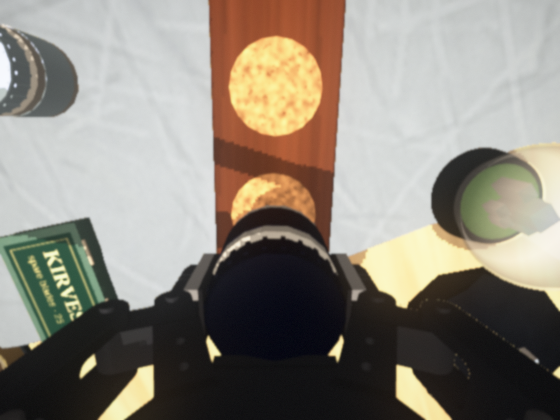

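```bash
cat >> h.py <<'E'
def held(s):
    w=cloud(s)[:330,200:350].reshape(-1,3);t=s['st']['position'];zt=t[2]
    k=(abs(w[:,0]-t[0])<.024)&(abs(w[:,1]-t[1])<.04)&(w[:,2]>zt+.02)&(w[:,2]<zt+.056);P=w[k]
    top=np.nanpercentile(P[:,2],98);F=P[P[:,2]<top-.004]   # lid / body flank facing +y
    from scipy.optimize import least_squares
    f=least_squares(lambda c:np.hypot(F[:,0]-c[0],F[:,1]-c[1])-.0255,[t[0],t[1]],loss='soft_l1',f_scale=.001).x
    T=P[P[:,2]>top-.003];print('tcp',np.round(t,4),'lid top z',round(top,4),'flank fit',f.round(4),len(F),'top y max',T[:,1].max().round(4),'x',T[:,0].min().round(4),T[:,0].max().round(4))
E
python3 - <<'E'
from h import *
held(wrist())
E
```

```text
tcp [ 0.5858 -0.1566  0.1045] lid top z 0.1502 flank fit [ 0.5864 -0.1544] 2543 top y max -0.1286 x 0.5618 0.6098
```

```bash

python3 -m crank '[{"x":0,"y":0,"z":0.15,"ax":0,"ay":0,"az":0,"jaw":1},{"x":0,"y":0,"z":0.3,"ax":0,"ay":0,"az":0,"jaw":1},{"x":0,"y":0,"z":0.42,"ax":0,"ay":0,"az":0,"jaw":1},{"x":0,"y":0,"z":0.49,"ax":0,"ay":0,"az":0,"jaw":1},{"x":0,"y":0,"z":0.495,"ax":0,"ay":0,"az":0,"jaw":1},{"x":0,"y":0,"z":0.495,"ax":0,"ay":0,"az":0,"jaw":1}]'
python3 -m crank '[{"x":0,"y":0,"z":0,"ax":0,"ay":0,"az":0,"jaw":0},{"x":0,"y":0,"z":0,"ax":0,"ay":0,"az":0,"jaw":-0.5},{"x":0,"y":0,"z":0,"ax":0,"ay":0,"az":0,"jaw":-1},{"x":0,"y":0,"z":0,"ax":0,"ay":0,"az":0,"jaw":-1},{"x":0,"y":0,"z":0,"ax":0,"ay":0,"az":0,"jaw":-1},{"x":0,"y":0,"z":-0.2,"ax":0,"ay":0,"az":0,"jaw":-1},{"x":0,"y":0,"z":-0.45,"ax":0,"ay":0,"az":0,"jaw":-1},{"x":0,"y":0,"z":-0.7,"ax":0,"ay":0,"az":0,"jaw":-1},{"x":0,"y":0,"z":-0.7,"ax":0,"ay":0,"az":0,"jaw":-1},{"x":0,"y":0,"z":-0.7,"ax":0,"ay":0,"az":0,"jaw":-1}]'
python3 - <<'E'
from h import *
w=wrist();lids(w,lo=.065,hi=.085,yr=(-.8,.46));lids(w)
E
```

```text
clock: 8.5
position: [0.5859, -0.1569, 0.0299]
tool_rot: [0.0, 0.733, 0.681, 0.0]
ft_force: [-0.8, 0.5, -0.4]
finger_gap: 0.594
gripper_force: 43.7
clock: 9.33
position: [0.5886, -0.1568, 0.1387]
tool_rot: [0.004, 0.732, 0.681, 0.002]
ft_force: [-0.1, 0.6, 0.1]
finger_gap: 0.997
gripper_force: 0.0
px [469. 187.] n 3432 mean [ 0.716 -0.138  0.077] circ 0.7395 -0.1503 r 0.0419 rgb [153. 151. 122.]
px [270. 221.] n 4259 mean [ 0.587 -0.152  0.075] circ 0.5867 -0.1533 r 0.0257 rgb [29. 25. 28.]
px [25. 74.] n 3996 mean [ 0.44  -0.049  0.061] circ 0.4305 -0.0465 r 0.0258 rgb [208.5 216.  227. ]
px [451. 183.] n 1454 mean [ 0.711 -0.137  0.065] circ 0.7363 -0.1489 r 0.0416 rgb [103. 113.  81.]
px [270. 189.] n 408 mean [ 0.588 -0.133  0.062] circ 0.5878 -0.1442 r 0.0241 rgb [98.5 86.5 77. ]
```

```bash

python3 -m crank '[{"x":0.15,"y":-0.23,"z":0,"ax":0,"ay":0,"az":0,"jaw":-1},{"x":0.3,"y":-0.46,"z":0,"ax":0,"ay":0,"az":0,"jaw":-1},{"x":0.45,"y":-0.69,"z":0,"ax":0,"ay":0,"az":0,"jaw":-1},{"x":0.6,"y":-0.92,"z":0,"ax":0,"ay":0,"az":0,"jaw":-1},{"x":0.65,"y":-1,"z":0,"ax":0,"ay":0,"az":0,"jaw":-1}]' >/dev/null
python3 -m crank '[{"x":0,"y":-0.1,"z":0,"ax":0,"ay":0,"az":0,"jaw":-1},{"x":0,"y":-0.1,"z":0.2,"ax":0,"ay":0,"az":0,"jaw":-1},{"x":0,"y":-0.1,"z":0.2,"ax":0,"ay":0,"az":0,"jaw":-1},{"x":0,"y":-0.1,"z":0.2,"ax":0,"ay":0,"az":0,"jaw":-1}]'
python3 - <<'E'
from h import *
w=wrist();lids(w)
E
```

```text
clock: 10.13
position: [0.4254, -0.0456, 0.1022]
tool_rot: [-0.003, 0.732, 0.681, -0.002]
ft_force: [0.7, 0.0, 0.0]
finger_gap: 1.003
gripper_force: 0.0
px [281. 237.] n 5214 mean [ 0.43  -0.044  0.062] circ 0.4296 -0.0459 r 0.0258 rgb [166. 173. 170.]
```

```bash

python3 -m crank '[{"x":0,"y":0.01,"z":0.2,"ax":0,"ay":0,"az":0,"jaw":-1},{"x":0,"y":0.01,"z":0.4,"ax":0,"ay":0,"az":0,"jaw":-1},{"x":0,"y":0.01,"z":0.58,"ax":0,"ay":0,"az":0,"jaw":-1},{"x":0,"y":0.01,"z":0.58,"ax":0,"ay":0,"az":0,"jaw":-1},{"x":0,"y":0.01,"z":0.58,"ax":0,"ay":0,"az":0,"jaw":0.2},{"x":0,"y":0.01,"z":0.58,"ax":0,"ay":0,"az":0,"jaw":1},{"x":0,"y":0.01,"z":0.58,"ax":0,"ay":0,"az":0,"jaw":1},{"x":0,"y":0.01,"z":0.58,"ax":0,"ay":0,"az":0,"jaw":1},{"x":0,"y":0.01,"z":0.58,"ax":0,"ay":0,"az":0,"jaw":1},{"x":0,"y":0.01,"z":0.58,"ax":0,"ay":0,"az":0,"jaw":1}]' 40
```

```text
clock: 11.02
position: [0.4321, -0.0475, 0.0198]
tool_rot: [0.002, 0.732, 0.681, 0.001]
ft_force: [-0.4, -0.1, 7.3]
finger_gap: 0.593
gripper_force: 42.2
```

```bash

python3 -m crank '[{"x":0,"y":0,"z":-0.15,"ax":0,"ay":0,"az":0,"jaw":1},{"x":0,"y":0,"z":-0.4,"ax":0,"ay":0,"az":0,"jaw":1},{"x":0.1,"y":0.1,"z":-0.6,"ax":0,"ay":0,"az":0,"jaw":1},{"x":0.28,"y":0.28,"z":-0.6,"ax":0,"ay":0,"az":0,"jaw":1},{"x":0.46,"y":0.46,"z":-0.6,"ax":0,"ay":0,"az":0,"jaw":1},{"x":0.64,"y":0.64,"z":-0.6,"ax":0,"ay":0,"az":0,"jaw":1},{"x":0.82,"y":0.82,"z":-0.6,"ax":0,"ay":0,"az":0,"jaw":1},{"x":1,"y":1,"z":-0.6,"ax":0,"ay":0,"az":0,"jaw":1}]' >/dev/null
python3 -m crank '[{"x":0.16,"y":0.11,"z":0,"ax":0,"ay":0,"az":0,"jaw":1},{"x":0.16,"y":0.11,"z":0,"ax":0,"ay":0,"az":0,"jaw":1},{"x":0.16,"y":0.11,"z":0,"ax":0,"ay":0,"az":0,"jaw":1},{"x":0.16,"y":0.11,"z":0,"ax":0,"ay":0,"az":0,"jaw":1},{"x":0.16,"y":0.11,"z":0,"ax":0,"ay":0,"az":0,"jaw":1}]'
python3 - <<'E'
from h import *
w=wrist('w6.png');held(w)
k=w['pixels'];hsv=cv2.cvtColor(k,cv2.COLOR_RGB2HSV);m=((hsv[...,0]<5)|(hsv[...,0]>175))&(hsv[...,1]>200)&(hsv[...,2]>150)
c=cloud(w);P=c[m];P=P[(P[:,2]>.018)&(P[:,2]<.03)];print('knob',len(P),np.median(P,0).round(4))
E
```

```text
clock: 12.1
position: [0.6073, 0.114, 0.1075]
tool_rot: [-0.0, 0.732, 0.681, -0.001]
ft_force: [-0.2, 0.4, -0.5]
finger_gap: 0.597
gripper_force: 42.3
tcp [0.6073 0.114  0.1075] lid top z 0.1508 flank fit [0.6079 0.1145] 2283 top y max 0.1401 x 0.5834 0.6313
knob 851 [0.6145 0.1662 0.0246]
```

View pics/w6.png

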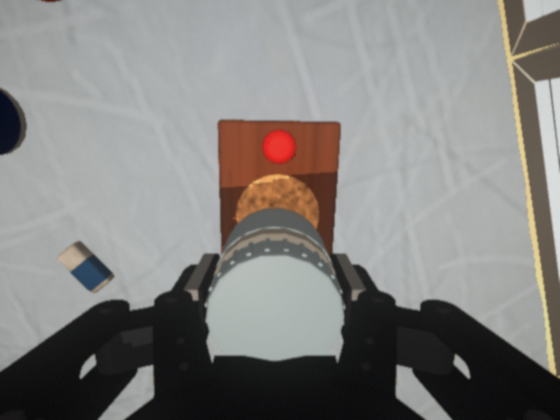

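```bash

python3 -m crank '[{"x":0,"y":0.01,"z":0.15,"ax":0,"ay":0,"az":0,"jaw":1},{"x":0,"y":0.01,"z":0.3,"ax":0,"ay":0,"az":0,"jaw":1},{"x":0,"y":0.01,"z":0.42,"ax":0,"ay":0,"az":0,"jaw":1},{"x":0,"y":0.01,"z":0.49,"ax":0,"ay":0,"az":0,"jaw":1},{"x":0,"y":0.01,"z":0.5,"ax":0,"ay":0,"az":0,"jaw":1},{"x":0,"y":0.01,"z":0.5,"ax":0,"ay":0,"az":0,"jaw":1}]'
python3 -m crank '[{"x":0,"y":0,"z":0,"ax":0,"ay":0,"az":0,"jaw":0},{"x":0,"y":0,"z":0,"ax":0,"ay":0,"az":0,"jaw":-0.5},{"x":0,"y":0,"z":0,"ax":0,"ay":0,"az":0,"jaw":-1},{"x":0,"y":0,"z":0,"ax":0,"ay":0,"az":0,"jaw":-1},{"x":0,"y":0,"z":0,"ax":0,"ay":0,"az":0,"jaw":-1},{"x":0,"y":0,"z":-0.2,"ax":0,"ay":0,"az":0,"jaw":-1},{"x":0,"y":0,"z":-0.45,"ax":0,"ay":0,"az":0,"jaw":-1},{"x":0,"y":0,"z":-0.7,"ax":0,"ay":0,"az":0,"jaw":-1},{"x":0,"y":0,"z":-0.7,"ax":0,"ay":0,"az":0,"jaw":-1},{"x":0,"y":0,"z":-0.7,"ax":0,"ay":0,"az":0,"jaw":-1}]'
python3 - <<'E'
from h import *
w=wrist();lids(w,lo=.065,hi=.085,yr=(-.8,.46));lids(w)
E
```

```text
clock: 12.65
position: [0.6094, 0.114, 0.0325]
tool_rot: [-0.0, 0.732, 0.681, -0.0]
ft_force: [0.0, -1.2, -0.9]
finger_gap: 0.598
gripper_force: 43.8
clock: 13.48
position: [0.6128, 0.115, 0.1418]
tool_rot: [0.003, 0.732, 0.681, 0.003]
ft_force: [0.1, 0.2, 0.4]
finger_gap: 1.0
gripper_force: 0.0
px [544.  30.] n 916 mean [0.78  0.224 0.075] circ 0.7832 0.2252 r 0.0101 rgb [85. 77. 68.]
px [548.  64.] n 780 mean [0.785 0.205 0.074] circ 0.7914 0.2068 r 0.0116 rgb [88. 80. 70.]
px [270. 224.] n 4111 mean [0.611 0.117 0.075] circ 0.611 0.1152 r 0.0259 rgb [173. 180. 176.]
px [527.  36.] n 765 mean [0.78  0.224 0.062] circ 0.7828 0.2249 r 0.0099 rgb [87. 79. 70.]
px [533.  67.] n 754 mean [0.786 0.206 0.062] circ 0.7928 0.2074 r 0.0126 rgb [90. 82. 72.]
px [271. 193.] n 416 mean [0.613 0.136 0.062] circ 0.6117 0.1247 r 0.0242 rgb [117. 111. 103.]
```

```bash

python3 -m crank '[{"x":0.12,"y":-0.25,"z":0,"ax":0,"ay":0,"az":0,"jaw":-1},{"x":0.24,"y":-0.5,"z":0,"ax":0,"ay":0,"az":0,"jaw":-1},{"x":0.36,"y":-0.75,"z":0,"ax":0,"ay":0,"az":0,"jaw":-1},{"x":0.47,"y":-1,"z":0,"ax":0,"ay":0,"az":0,"jaw":-1}]' >/dev/null
python3 -m crank '[{"x":0,"y":-0.25,"z":0,"ax":0,"ay":0,"az":0,"jaw":-1},{"x":0,"y":-0.41,"z":0.1,"ax":0,"ay":0,"az":0,"jaw":-1},{"x":0,"y":-0.41,"z":0.2,"ax":0,"ay":0,"az":0,"jaw":-1},{"x":0,"y":-0.41,"z":0.2,"ax":0,"ay":0,"az":0,"jaw":-1},{"x":0,"y":-0.41,"z":0.2,"ax":0,"ay":0,"az":0,"jaw":-1}]'
python3 - <<'E'
from h import *
w=wrist();lids(w)
E
```

```text
clock: 14.28
position: [0.4022, 0.1999, 0.1058]
tool_rot: [-0.001, 0.732, 0.681, -0.002]
ft_force: [0.5, -0.4, -0.1]
finger_gap: 0.997
gripper_force: 0.0
px [385.  55.] n 7813 mean [0.468 0.298 0.062] circ 0.4692 0.2975 r 0.0258 rgb [217. 132.  41.]
px [277. 235.] n 5032 mean [0.404 0.202 0.062] circ 0.4041 0.1999 r 0.026 rgb [26. 37. 77.]
px [554. 326.] n 325 mean [0.587 0.122 0.056] circ 0.5898 0.123 r 0.011 rgb [92. 86. 78.]
```

Centred over the navy pot; descend 0.092 and grip.

```bash

python3 -m crank '[{"x":0,"y":0.01,"z":0.2,"ax":0,"ay":0,"az":0,"jaw":-1},{"x":0,"y":0.01,"z":0.4,"ax":0,"ay":0,"az":0,"jaw":-1},{"x":0,"y":0.01,"z":0.6,"ax":0,"ay":0,"az":0,"jaw":-1},{"x":0,"y":0.01,"z":0.6,"ax":0,"ay":0,"az":0,"jaw":-1},{"x":0,"y":0.01,"z":0.6,"ax":0,"ay":0,"az":0,"jaw":0.2},{"x":0,"y":0.01,"z":0.6,"ax":0,"ay":0,"az":0,"jaw":1},{"x":0,"y":0.01,"z":0.6,"ax":0,"ay":0,"az":0,"jaw":1},{"x":0,"y":0.01,"z":0.6,"ax":0,"ay":0,"az":0,"jaw":1},{"x":0,"y":0.01,"z":0.6,"ax":0,"ay":0,"az":0,"jaw":1},{"x":0,"y":0.01,"z":0.6,"ax":0,"ay":0,"az":0,"jaw":1}]' 40
```

```text
clock: 15.17
position: [0.4081, 0.2008, 0.02]
tool_rot: [0.001, 0.732, 0.681, 0.002]
ft_force: [-0.5, -0.9, 7.3]
finger_gap: 0.595
gripper_force: 42.4
```

```bash

python3 -m crank '[{"x":0,"y":0,"z":-0.15,"ax":0,"ay":0,"az":0,"jaw":1},{"x":0,"y":0,"z":-0.4,"ax":0,"ay":0,"az":0,"jaw":1},{"x":-0.1,"y":0.08,"z":-0.6,"ax":0,"ay":0,"az":0,"jaw":1},{"x":-0.3,"y":0.25,"z":-0.6,"ax":0,"ay":0,"az":0,"jaw":1},{"x":-0.5,"y":0.42,"z":-0.6,"ax":0,"ay":0,"az":0,"jaw":1},{"x":-0.7,"y":0.59,"z":-0.6,"ax":0,"ay":0,"az":0,"jaw":1},{"x":-0.84,"y":0.7,"z":-0.6,"ax":0,"ay":0,"az":0,"jaw":1}]' >/dev/null
python3 -m crank '[{"x":-0.2,"y":0.17,"z":0,"ax":0,"ay":0,"az":0,"jaw":1},{"x":-0.4,"y":0.34,"z":0,"ax":0,"ay":0,"az":0,"jaw":1},{"x":-0.6,"y":0.5,"z":0,"ax":0,"ay":0,"az":0,"jaw":1},{"x":-0.83,"y":0.69,"z":0,"ax":0,"ay":0,"az":0,"jaw":1},{"x":-0.83,"y":0.69,"z":0,"ax":0,"ay":0,"az":0,"jaw":1},{"x":-0.83,"y":0.69,"z":0,"ax":0,"ay":0,"az":0,"jaw":1},{"x":-0.83,"y":0.69,"z":0,"ax":0,"ay":0,"az":0,"jaw":1}]'
python3 - <<'E'
from h import *
held(wrist())
E
```

```text
clock: 16.33
position: [0.5949, -0.0646, 0.1075]
tool_rot: [-0.0, 0.732, 0.681, -0.0]
ft_force: [-0.7, 1.2, -0.9]
finger_gap: 0.594
gripper_force: 42.4
tcp [ 0.5949 -0.0646  0.1075] lid top z 0.1507 flank fit [ 0.5953 -0.066 ] 2337 top y max -0.0404 x 0.5709 0.6188
```

```bash

python3 -m crank '[{"x":0.01,"y":-0.01,"z":0.15,"ax":0,"ay":0,"az":0,"jaw":1},{"x":0.01,"y":-0.01,"z":0.3,"ax":0,"ay":0,"az":0,"jaw":1},{"x":0.01,"y":-0.01,"z":0.42,"ax":0,"ay":0,"az":0,"jaw":1},{"x":0.01,"y":-0.01,"z":0.49,"ax":0,"ay":0,"az":0,"jaw":1},{"x":0.01,"y":-0.01,"z":0.5,"ax":0,"ay":0,"az":0,"jaw":1},{"x":0.01,"y":-0.01,"z":0.5,"ax":0,"ay":0,"az":0,"jaw":1}]'
python3 -m crank '[{"x":0,"y":0,"z":0,"ax":0,"ay":0,"az":0,"jaw":0},{"x":0,"y":0,"z":0,"ax":0,"ay":0,"az":0,"jaw":-0.5},{"x":0,"y":0,"z":0,"ax":0,"ay":0,"az":0,"jaw":-1},{"x":0,"y":0,"z":0,"ax":0,"ay":0,"az":0,"jaw":-1},{"x":0,"y":0,"z":0,"ax":0,"ay":0,"az":0,"jaw":-1},{"x":0,"y":0,"z":-0.2,"ax":0,"ay":0,"az":0,"jaw":-1},{"x":0,"y":0,"z":-0.45,"ax":0,"ay":0,"az":0,"jaw":-1},{"x":0,"y":0,"z":-0.7,"ax":0,"ay":0,"az":0,"jaw":-1},{"x":0,"y":0,"z":-0.7,"ax":0,"ay":0,"az":0,"jaw":-1},{"x":0,"y":0,"z":-0.7,"ax":0,"ay":0,"az":0,"jaw":-1}]'
python3 - <<'E'
from h import *
w=wrist();lids(w,lo=.065,hi=.085,yr=(-.8,.46))
E
```

```text
clock: 16.88
position: [0.5932, -0.0616, 0.0325]
tool_rot: [-0.001, 0.731, 0.682, -0.0]
ft_force: [-0.0, 0.6, -0.8]
finger_gap: 0.597
gripper_force: 43.8
clock: 17.72
position: [0.5969, -0.0639, 0.1416]
tool_rot: [0.004, 0.732, 0.681, 0.002]
ft_force: [-0.0, -0.1, -0.6]
finger_gap: 0.997
gripper_force: 0.0
px [269. 224.] n 4115 mean [ 0.595 -0.061  0.075] circ 0.5946 -0.0632 r 0.0256 rgb [28. 40. 92.]
px [471. 284.] n 1867 mean [ 0.735 -0.117  0.076] circ 0.7432 -0.1292 r 0.0344 rgb [162. 152. 130.]
px [269. 333.] n 2987 mean [ 0.588 -0.147  0.074] circ 0.5872 -0.1527 r 0.0259 rgb [22. 19. 27.]
```

```bash

python3 -m crank '[{"x":0.26,"y":-0.08,"z":0,"ax":0,"ay":0,"az":0,"jaw":-1},{"x":0.52,"y":-0.16,"z":0,"ax":0,"ay":0,"az":0,"jaw":-1},{"x":0.78,"y":-0.24,"z":0,"ax":0,"ay":0,"az":0,"jaw":-1},{"x":1,"y":-0.3,"z":0,"ax":0,"ay":0,"az":0,"jaw":-1}]' >/dev/null
python3 -m crank '[{"x":0.26,"y":-0.08,"z":0,"ax":0,"ay":0,"az":0,"jaw":-1},{"x":0.52,"y":-0.16,"z":0,"ax":0,"ay":0,"az":0,"jaw":-1},{"x":0.78,"y":-0.24,"z":0,"ax":0,"ay":0,"az":0,"jaw":-1},{"x":1,"y":-0.3,"z":0,"ax":0,"ay":0,"az":0,"jaw":-1}]' >/dev/null
python3 -m crank '[{"x":0.26,"y":-0.08,"z":0,"ax":0,"ay":0,"az":0,"jaw":-1},{"x":0.52,"y":-0.16,"z":0,"ax":0,"ay":0,"az":0,"jaw":-1},{"x":0.78,"y":-0.24,"z":0,"ax":0,"ay":0,"az":0,"jaw":-1},{"x":0.97,"y":-0.3,"z":0.2,"ax":0,"ay":0,"az":0,"jaw":-1},{"x":0.97,"y":-0.3,"z":0.2,"ax":0,"ay":0,"az":0,"jaw":-1},{"x":0.97,"y":-0.3,"z":0.2,"ax":0,"ay":0,"az":0,"jaw":-1}]'
python3 - <<'E'
from h import *
w=wrist();lids(w)
E
```

```text
clock: 18.93
position: [0.4875, 0.3908, 0.1026]
tool_rot: [-0.001, 0.731, 0.682, -0.005]
ft_force: [-0.5, -0.6, 0.1]
finger_gap: 0.999
gripper_force: 0.0
px [284. 236.] n 5206 mean [0.493 0.393 0.062] circ 0.4933 0.3905 r 0.0258 rgb [ 53.  95. 144.]
px [111. 243.] n 5424 mean [0.389 0.395 0.061] circ 0.3865 0.3936 r 0.0258 rgb [227. 138.  42.]
px [259. 346.] n 1486 mean [0.472 0.316 0.06 ] circ 0.4705 0.3047 r 0.0245 rgb [192. 106.  34.]
```

```bash

python3 -m crank '[{"x":0,"y":0.02,"z":0.2,"ax":0,"ay":0,"az":0,"jaw":-1},{"x":0,"y":0.02,"z":0.4,"ax":0,"ay":0,"az":0,"jaw":-1},{"x":0,"y":0.02,"z":0.6,"ax":0,"ay":0,"az":0,"jaw":-1},{"x":0,"y":0.02,"z":0.6,"ax":0,"ay":0,"az":0,"jaw":-1},{"x":0,"y":0.02,"z":0.6,"ax":0,"ay":0,"az":0,"jaw":0.2},{"x":0,"y":0.02,"z":0.6,"ax":0,"ay":0,"az":0,"jaw":1},{"x":0,"y":0.02,"z":0.6,"ax":0,"ay":0,"az":0,"jaw":1},{"x":0,"y":0.02,"z":0.6,"ax":0,"ay":0,"az":0,"jaw":1},{"x":0,"y":0.02,"z":0.6,"ax":0,"ay":0,"az":0,"jaw":1},{"x":0,"y":0.02,"z":0.6,"ax":0,"ay":0,"az":0,"jaw":1}]' 40
```

```text
clock: 19.82
position: [0.4969, 0.3918, 0.0208]
tool_rot: [0.001, 0.732, 0.681, 0.003]
ft_force: [0.3, -1.2, 6.9]
finger_gap: 0.594
gripper_force: 42.6
```

```bash

python3 -m crank '[{"x":0,"y":0,"z":-0.15,"ax":0,"ay":0,"az":0,"jaw":1},{"x":0,"y":0,"z":-0.4,"ax":0,"ay":0,"az":0,"jaw":1},{"x":0,"y":0,"z":-0.65,"ax":0,"ay":0,"az":0,"jaw":1},{"x":-0.2,"y":0.08,"z":-0.75,"ax":0,"ay":0,"az":0,"jaw":1},{"x":-0.4,"y":0.15,"z":-0.75,"ax":0,"ay":0,"az":0,"jaw":1},{"x":-0.6,"y":0.23,"z":-0.75,"ax":0,"ay":0,"az":0,"jaw":1},{"x":-0.8,"y":0.3,"z":-0.75,"ax":0,"ay":0,"az":0,"jaw":1}]' >/dev/null
python3 -m crank '[{"x":-0.2,"y":0.08,"z":0,"ax":0,"ay":0,"az":0,"jaw":1},{"x":-0.4,"y":0.15,"z":0,"ax":0,"ay":0,"az":0,"jaw":1},{"x":-0.6,"y":0.23,"z":0,"ax":0,"ay":0,"az":0,"jaw":1},{"x":-0.8,"y":0.3,"z":0,"ax":0,"ay":0,"az":0,"jaw":1}]' >/dev/null
python3 -m crank '[{"x":-0.2,"y":0.08,"z":0,"ax":0,"ay":0,"az":0,"jaw":1},{"x":-0.4,"y":0.15,"z":0,"ax":0,"ay":0,"az":0,"jaw":1},{"x":-0.6,"y":0.23,"z":0,"ax":0,"ay":0,"az":0,"jaw":1},{"x":-0.78,"y":0.3,"z":0,"ax":0,"ay":0,"az":0,"jaw":1},{"x":-0.78,"y":0.3,"z":0,"ax":0,"ay":0,"az":0,"jaw":1},{"x":-0.78,"y":0.3,"z":0,"ax":0,"ay":0,"az":0,"jaw":1},{"x":-0.78,"y":0.3,"z":0,"ax":0,"ay":0,"az":0,"jaw":1}]'
python3 - <<'E'
from h import *
held(wrist())
E
```

```text
clock: 21.32
position: [0.6032, 0.0252, 0.1303]
tool_rot: [-0.0, 0.732, 0.681, 0.0]
ft_force: [-0.2, 0.0, -2.1]
finger_gap: 0.592
gripper_force: 42.2
tcp [0.6032 0.0252 0.1303] lid top z 0.1726 flank fit [0.6035 0.0237] 2221 top y max 0.0494 x 0.5792 0.6272
```

```bash

python3 -m crank '[{"x":0.01,"y":-0.01,"z":0.2,"ax":0,"ay":0,"az":0,"jaw":1},{"x":0.01,"y":-0.01,"z":0.4,"ax":0,"ay":0,"az":0,"jaw":1},{"x":0.01,"y":-0.01,"z":0.55,"ax":0,"ay":0,"az":0,"jaw":1},{"x":0.01,"y":-0.01,"z":0.63,"ax":0,"ay":0,"az":0,"jaw":1},{"x":0.01,"y":-0.01,"z":0.645,"ax":0,"ay":0,"az":0,"jaw":1},{"x":0.01,"y":-0.01,"z":0.645,"ax":0,"ay":0,"az":0,"jaw":1}]'
python3 -m crank '[{"x":0,"y":0,"z":0,"ax":0,"ay":0,"az":0,"jaw":0},{"x":0,"y":0,"z":0,"ax":0,"ay":0,"az":0,"jaw":-0.5},{"x":0,"y":0,"z":0,"ax":0,"ay":0,"az":0,"jaw":-1},{"x":0,"y":0,"z":0,"ax":0,"ay":0,"az":0,"jaw":-1},{"x":0,"y":0,"z":0,"ax":0,"ay":0,"az":0,"jaw":-1},{"x":0,"y":0,"z":-0.2,"ax":0,"ay":0,"az":0,"jaw":-1},{"x":0,"y":0,"z":-0.45,"ax":0,"ay":0,"az":0,"jaw":-1},{"x":0,"y":0,"z":-0.72,"ax":0,"ay":0,"az":0,"jaw":-1},{"x":0,"y":0,"z":-1,"ax":0,"ay":0,"az":0,"jaw":-1},{"x":0,"y":0,"z":-1,"ax":0,"ay":0,"az":0,"jaw":-1}]'
python3 -m crank '[{"x":0,"y":-0.25,"z":-0.2,"ax":0,"ay":0,"az":0,"jaw":-1},{"x":0,"y":-0.5,"z":-0.3,"ax":0,"ay":0,"az":0,"jaw":-1},{"x":0,"y":-0.75,"z":-0.3,"ax":0,"ay":0,"az":0,"jaw":-1},{"x":0,"y":-0.75,"z":-0.3,"ax":0,"ay":0,"az":0,"jaw":-1},{"x":0,"y":-0.75,"z":-0.3,"ax":0,"ay":0,"az":0,"jaw":-1}]'
python3 - <<'E'
from h import *
w=wrist('w9.png');lids(w,lo=.065,hi=.085,yr=(-.8,.46))
s=snapshot('scene');save(s,'sc9.png');print('scene');lids(s,lo=.065,hi=.085,xr=(.55,.65),yr=(-.2,.2))
print([(round(d['p'],2),np.round(d['position'],3).tolist()) for d in landmark_of('scene','blade_tin')])
E
```

```text
clock: 21.87
position: [0.6011, 0.0281, 0.0331]
tool_rot: [-0.001, 0.731, 0.682, -0.001]
ft_force: [-0.8, 0.8, -0.7]
finger_gap: 0.595
gripper_force: 44.2
clock: 22.7
position: [0.6085, 0.026, 0.1945]
tool_rot: [0.007, 0.732, 0.681, 0.006]
ft_force: [2.2, -0.9, 1.6]
finger_gap: 1.0
gripper_force: 0.0
clock: 23.12
position: [0.4874, 0.035, 0.2278]
tool_rot: [-0.0, 0.732, 0.681, -0.0]
ft_force: [0.6, 0.3, -0.3]
finger_gap: 1.0
gripper_force: 0.0
px [408.  98.] n 2879 mean [0.609 0.116 0.075] circ 0.6107 0.1153 r 0.0258 rgb [229. 233. 242.]
px [396. 198.] n 2301 mean [0.602 0.028 0.075] circ 0.603 0.0263 r 0.0259 rgb [ 77. 149. 223.]
px [397. 266.] n 114 mean [ 0.606 -0.043  0.072] circ 0.6029 -0.0459 r 0.0162 rgb [36.  44.  83.5]
px [367. 282.] n 339 mean [ 0.575 -0.059  0.073] circ 0.5815 -0.0617 r 0.022 rgb [26. 40. 85.]
px [536. 320.] n 406 mean [ 0.75  -0.113  0.075] circ 0.7517 -0.1176 r 0.0245 rgb [176. 159. 126.]
px [368. 351.] n 713 mean [ 0.576 -0.141  0.073] circ 0.5815 -0.1469 r 0.0237 rgb [13. 11. 20.]
scene
px [288. 177.] n 214 mean [0.604 0.11  0.075] circ 0.6051 0.1149 r 0.0279 rgb [183.  185.5 180. ]
px [312. 191.] n 239 mean [0.596 0.022 0.075] circ 0.6 0.0239 r 0.0276 rgb [ 73. 121. 159.]
px [338. 206.] n 267 mean [ 0.587 -0.068  0.075] circ 0.5909 -0.0659 r 0.0261 rgb [ 41.  54. 103.]
px [368. 222.] n 304 mean [ 0.58  -0.157  0.075] circ 0.5843 -0.1555 r 0.0264 rgb [41. 38. 38.]
[(0.61, [0.416, -0.201, 0.002])]
```

View pics/sc9.png

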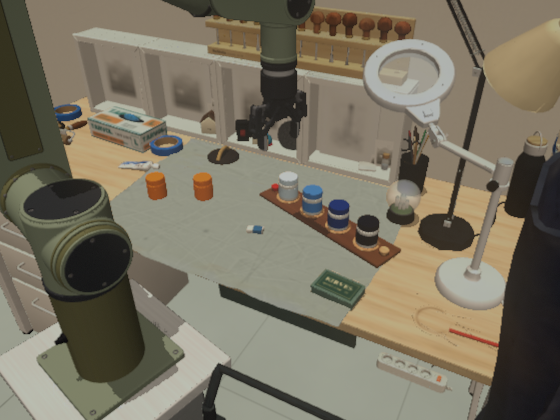

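The picture shows the pots on the pads in order from the red knob: pale (288,187), light (312,200), mid (338,215) and dark (368,232). All are upright and within about 3 mm of centre, and the tin (338,288) has not moved.

```bash
python3 -c "
from rig import *
print(finish_job())"
```

```text
the job is handed in; nothing more can be done
None
```

I stood the four ink pots on the pads from palest at the red knob to darkest at the other end, each about 3 mm or less from its pad's centre, left the green tin where it was, and handed the job in at about 23 s; no verdict was returned.

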